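Flip the soap dish over against the shelf edge

ROBOT

A 6-joint arm with a two-finger parallel gripper is mounted at the origin on the work surface. World frame = base frame: x ahead of the robot, y to its left, z up, the work surface at z = 0. Lengths are in m, angles in rad, forces in N, time in s.
With the tool pointing down it reaches from about 0.35 to 0.775 m from the base axis. Payload 5.5 kg.
Tool frame: the origin (TCP) lies midway between the tips of the shut fingers; the grasp point (between the pads) lies 19 mm behind it; z points along the fingers, y is the line along which they close (so a half turn about z gives the same grasp; the last joint's range is limited). The gripper opens to 85 mm and grips with 20 to 120 N. Pads are 22 mm wide; open, the fingers measure 114 mm over their backs; the gripper's body (76 mm by 85 mm) begins 54 mm behind the grasp point. The pads swing forward as they close: fully open they stand 13 mm farther back than shut.
Start: joints at [1.103, 0.313, 0.046, 1.304, 0, 1.431], TCP at [0.185, 0.544, 0.231] pointing down, gripper open.
Joint ranges: [-2.76, 2.76], [-0.86, 1.69], [-1.03, 1.26], [-2.2, 2.34], [-1.47, 1.5], [-3.14, 3.14]. Speed limits (rad/s): [2.57, 2.57, 3.14, 3.14, 3.14, 3.14].

INTERFACE

Orientations are given as a unit quaternion [w, x, y, z].
In Python, from workcell import env gives the robot as it stands. The module is installed in compiled form; this text tells all that it offers.
- The arm moves only by the tool servo_tool, never from a script. Its argument "increments" is a list of rows, each an object of numbers: "grip": the closure, from 0 (fully open) to 1 (shut); "x", "y", "z": the shift along the tool's x, y, z in mm; "roll": the turn about the tool's z in degrees. In form: [{"grip": .., "x": .., "y": .., "z": .., "roll": ..}, ...]. A call has 1 to 5 rows; each row shifts and turns the commanded pose from where the row before left it, along the tool's axes as they then stand; what a row does not reach is not made up. A row lasts 1/12 s, in which the tool goes at most 41.7 mm and 7.16 degrees, less where a joint would pass 70% of its speed; a pose out of reach is approached as far as the arm can. A call is refused whole if a number of a shift passes 41.7 or a number of a turn 7.16, either way. A call with a gripper value outside its range is refused whole. The fingers move at their own pace and stop on an object; "grip_force" is the grip in N (left out, the last holds). Time passes only in rows, so rows that do not move let the fingers close. It gives the time, the measured TCP pose, the force, the opening and the grip force at its end, in the units of the state.
- env.get_state(): the state, without advancing time (a new reading comes with each control period).
- env.read_camera(name): name is "side" or "top"; returns the picture (384x512x3 uint8, red, green, blue); there is no depth.
- env.get_calibration(name): a dict with "vertical_fov" (degrees; the focal length in pixels is half the picture's height over the tangent of half this angle, whatever the lens; pixels are square), "cx", "cy" (the principal point, pixels), "k1" (the pictures are not rectified: a ray, as slopes to the right and down, at radius r is drawn at 1 + k1 r^2 times it, then the intrinsics apply), "rvec" (rotation vector, rad) and "tvec" (3), from world to camera coordinates, as OpenCV has them. Camera axes: x right, y down, z forward; pixel columns grow to the right and rows downward; lengths in m; the calibration is good to about 2 mm. A picture is of the moment at which its call begins. get_calibration takes no time and is no camera call.
- env.hand_in(): hands the job in; it is judged then, once.
The state is a dict: "clock": time; "joint_pos": joint angles; "qvel": joint speeds; "tau": joint torques, N m; "tcp_pos": TCP position; "orientation": TCP orientation; "wrist_force": force on the tool from outside, world axes, zero at the start; "ft_torque": the same for the moment, N m; "finger_gap": finger opening in m; "grip_force": force on a finger pad.
Only numpy, scipy, OpenCV 4.12 (cv2) and the standard library are available. Lean on these libraries where they do the work, as an engineer would, in place of code of your own. Each camera call takes 0.05 s, during which the arm holds its last target. There are 200 camera calls.

TASK

The blue soap dish lies upside down on the green counter. Without picking it up or pinching it, push it with your fingertips square against the front edge of the raised white shelf, then keep pushing and sweep upward so that it tips up on edge and flips over onto the shelf, and leave it lying flat there, ridges up. Leave the tumbler, the jar and the comb where they are.

Things in the scene. Friction and masses are not known exactly. Their poses are not given: they have to be found in the camera images.
- soap_dish: Blue plastic dish, 90 (its x) by 110 mm (its y), about 0.09 kg, loose, upside down: a smooth 5 mm slab (9 to 14 mm above the counter) on seven 9 mm high ridges along x; they reach its far (+x) edge but stop 10 mm short of its near edge, leaving a 9 mm gap there. Origin: centre, in the plane of the ridge feet. z points out of the smooth back (up at first, down once flipped), x roughly to the shelf.
- dish_far_edge (a point): Middle of the dish's +x edge (the 110 mm long edge that faces the shelf at the start), at half the slab's thickness: 45 mm from the dish's centre, 11.5 mm above the counter at the start. The dish pivots on this edge in the corner of counter and shelf.
- dish_near_edge (a point): Middle of the dish's -x edge (the 110 mm long edge that faces the robot at the start), at half the slab's thickness: 45 mm from the dish's centre, 11.5 mm above the counter at the start. Pressed against the shelf with about 10 N by a fingertip below the slab's underside (under 9 mm high), this edge follows the finger up by friction; steeper than about 30 degrees a light push (a few N) is enough.
- shelf: Fixed slab of white marble on the counter, 250 mm (its x) by 800 mm (its y), 16 mm high. Origin: middle of its lower front edge (z = 0). The front face, facing the robot, is the upright plane x = 0 of its frame; x points away from the robot into the slab, y runs along the edge. Yaw up to 0.15 rad.
- tumbler: Steel tumbler with three toothbrushes standing in it, 74 mm in diameter, 192 mm high with the brushes, loose, on the shelf at one side. Origin: centre of its underside. Bystander.
- jar: Empty open glass jar, 76 mm in diameter, 95 mm high, loose, on the shelf at the other side. Origin: centre of its underside. Bystander.
- comb: Pink plastic comb, 150 by 30 by 5 mm, loose, flat on the counter to the right of the dish as the robot sees it. Origin: centre of its underside; its x runs along its length. Bystander.
Mind the look-alikes: they are no part of the job. Of the things like the soap_dish, leave any that is black or turquoise; of the rest the larger one is meant.

How it is judged:
On the way, in this order (a step that is already met when the one before it is completed fails the run):
1. the dish, still lying flat, has been pushed with its far edge up against the front of the shelf (middle of the edge within 12 mm) (x of dish_far_edge in the frame of shelf above -0.012 m and angle between soap_dish's own z axis and vertical below 0.35 rad and height (world z) of dish_far_edge below 0.025 m), for 0.05 s.
2. the dish is tipped up on that edge, which stays low at the front of the shelf (angle between soap_dish's own z axis and vertical between 1.1 and 2 rad and height (world z) of dish_far_edge below 0.03 m and x of dish_far_edge in the frame of shelf above -0.03 m), for 0.02 s.
At the end, for the whole second after the job is handed in: The dish lies flipped, ridges up, flat (within 8 degrees) and at rest on the shelf, its centre over the shelf; tumbler and jar upright, and tumbler, jar and comb within 20 mm of where they began (angle between soap_dish's own z axis and vertical above 3 rad and height (world z) of soap_dish between 0.025 and 0.035 m and x of soap_dish in the frame of shelf above 0 m and contact force between soap_dish and shelf above 0.2 N and linear speed of soap_dish below 0.02 m/s and distance of each of tumbler, jar, comb from where it was at the start of the episode below 0.02 m and angle between each of tumbler, jar's own z axis and vertical below 0.15 rad); the robot touches nothing.
It fails at once if the dish is lifted or carried: both its near and far edges more than 45 mm above the counter (height (world z) of each of dish_far_edge, dish_near_edge above 0.045 m).
It fails at once if a bystander is pushed more than 20 mm or tipped (distance of any of tumbler, jar, comb from where it was at the start of the episode above 0.02 m or angle between any of tumbler, jar's own z axis and vertical above 0.2 rad).
It also fails if it takes over 67 s, if anything falls off the work surface, if the arm or the gripper's body presses on something with over 40 N, if the wrist force passes 120 N, or if a joint passes its speed limit or range.

## Working session

There is one attempt and no reset: what is moved stays moved. The work goes in short steps, Python scripts to look and compute and a tool call to move; the robot and the scene stay as the last step left them, time stands still between calls to the robot, and variables do not carry over. Pictures are saved under pics/ and viewed, at most 10 in all, crops included, and the job is handed in when it is done.

Besides the shell and the picture viewer there is one more tool, called after "Emit:" by a JSON object that holds its "fn" and its "kwargs". servo_tool: Moves the arm, as the interface text tells. Its arguments: {"type":"object","properties":{"increments":{"type":"array"},"grip_force":{"type":"number"}},"required":["increments"]}

```bash
mkdir -p pics; cat > h.py <<'E'
import numpy as np, cv2
from workcell import env
def snap(name,fn):
    im=env.read_camera(name); cv2.imwrite('pics/'+fn,im[:,:,::-1]); return im
def cal(name):
    c=env.get_calibration(name); f=192/np.tan(np.radians(c['vertical_fov'])/2)
    R=cv2.Rodrigues(np.array(c['rvec'],float))[0]; return c,f,R,np.array(c['tvec'],float)
def ray(name,uv):
    c,f,R,t=cal(name); d=(np.array(uv,float)-[c['cx'],c['cy']])/f
    s=d.copy()
    for _ in range(20): s=d/(1+c['k1']*(s@s))
    v=R.T@np.array([s[0],s[1],1]); return -R.T@t, v/np.linalg.norm(v)
def onz(name,uv,z):
    o,v=ray(name,uv); return o+v*(z-o[2])/v[2]
def proj(name,P):
    c,f,R,t=cal(name); p=R@np.array(P,float)+t; s=p[:2]/p[2]
    return s*(1+c['k1']*(s@s))*f+[c['cx'],c['cy']]
def tri(a,b):
    (o1,v1),(o2,v2)=ray('side',a),ray('top',b)
    M=np.stack([v1,-v2],1); k=np.linalg.lstsq(M,o2-o1,rcond=None)[0]
    p,q=o1+k[0]*v1,o2+k[1]*v2; return (p+q)/2,np.linalg.norm(p-q)
E
python3 - <<'E'
from h import *
a=snap('top','t0.png');b=snap('side','s0.png')
for n in('top','side'): print(n,env.get_calibration(n),ray(n,(256,192)))
print(env.get_state())
cv2.imwrite('pics/t0b.png',cv2.resize(a[:,:,::-1],(800,600),interpolation=cv2.INTER_CUBIC))
cv2.imwrite('pics/s0b.png',cv2.resize(b[:,:,::-1],(800,600),interpolation=cv2.INTER_CUBIC))
E
```

```text
top {'vertical_fov': 47.663670497393056, 'cx': 255.24154511342397, 'cy': 195.27767021876636, 'k1': -0.021749318215400312, 'rvec': array([ 2.12740411, -2.13696009,  0.18832026]), 'tvec': array([3.32778376e-04, 5.14638545e-01, 1.20953525e+00])} (array([0.298426  , 0.00218789, 1.28014281]), array([ 0.17979776, -0.0050944 , -0.98369041]))
side {'vertical_fov': 48.57856110984731, 'cx': 251.54674764904192, 'cy': 188.55013438708696, 'k1': 0.04097580926080025, 'rvec': array([ 0.13430744, -2.81249282,  1.32973712]), 'tvec': array([0.53561315, 0.04795249, 0.97859709])} (array([0.47606544, 0.77134345, 0.65209212]), array([ 0.05087733, -0.76580626, -0.64105559]))
{'clock': 0.1, 'joint_pos': array([ 1.10340472e+00,  3.13928114e-01,  4.50817554e-02,  1.30357744e+00,
       -3.86408878e-06,  1.43123040e+00]), 'qvel': array([-5.31082278e-04, -1.75593897e-03,  2.27374912e-03,  1.01480326e-03,
       -3.50565451e-05,  2.67512794e-04]), 'tau': array([ 2.92551493e-03, -4.81725740e+01,  2.99243134e+01,  1.27714186e-02,
       -2.10716994e-04, -5.46069984e-06]), 'tcp_pos': array([0.18492814, 0.54397471, 0.230492  ]), 'orientation': array([-2.41335104e-04,  1.63179785e-01,  9.86596014e-01, -7.77129488e-04]), 'wrist_force': array([ 0.10512661, -0.02332923, -0.24396803]), 'ft_torque': array([-0.05926006, -0.0108193 ,  0.00182602]), 'grip_force': 0.0, 'finger_gap': 0.08508054230143905}
```

View pics/t0b.png

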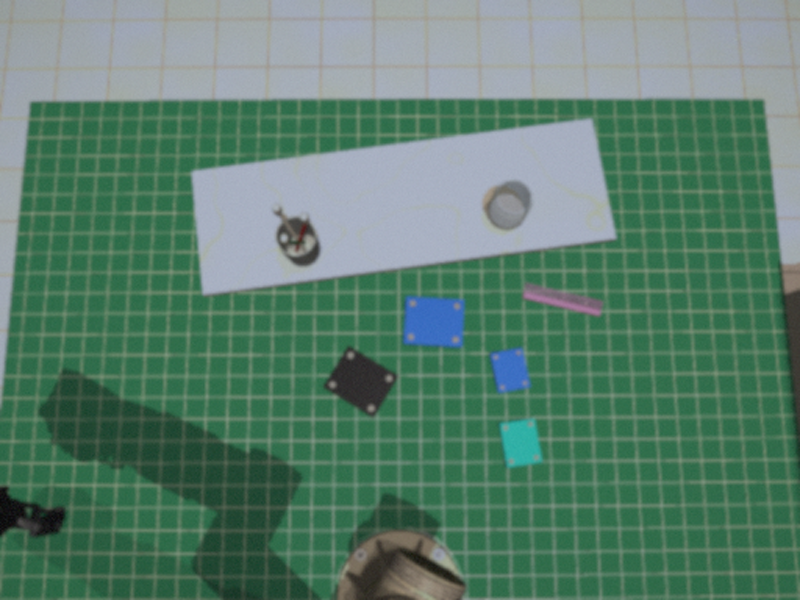

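View pics/s0b.png

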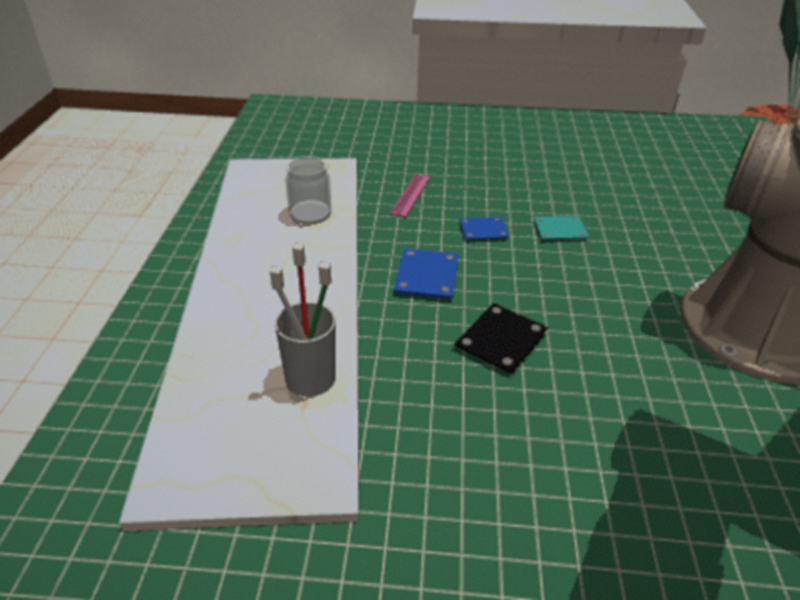

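The top view shows the large blue dish at about (278,206) in original pixels, the shelf front edge running from (131,188) to (394,153), the tumbler at (190,153), the jar at (325,133) and the comb at (360,192). The side view shows the dish at (273,175). The smaller blue, the black and the turquoise dishes are decoys.

```bash
cat > m.py <<'E'
from h import *
def blue(n,im):
    h=cv2.cvtColor(im,cv2.COLOR_RGB2HSV); m=cv2.inRange(h,(106,120,60),(125,255,255))
    k,l,s,c=cv2.connectedComponentsWithStats(m); i=1+np.argmax(s[1:,4]); return (l==i).astype(np.uint8),c[i],s[i]
def quad(m):
    cs=cv2.findContours(m,cv2.RETR_EXTERNAL,cv2.CHAIN_APPROX_NONE)[0]; c=max(cs,key=len)
    return cv2.minAreaRect(c), cv2.approxPolyDP(cv2.convexHull(c),5,True)[:,0]
def dish(z=.014,n='top'):
    im=env.read_camera(n); m,c,s=blue(n,im)
    cs=max(cv2.findContours(m,cv2.RETR_EXTERNAL,cv2.CHAIN_APPROX_NONE)[0],key=len)[:,0]
    w=np.array([onz(n,p,z)[:2] for p in cs],np.float32)
    return cv2.minAreaRect(w*1000),cv2.boxPoints(cv2.minAreaRect(w*1000)),im,c
E
python3 - <<'E'
from m import *
for n in('top','side'):
    r,b,im,c=dish(.014,n); print(n,r,b.round(1).tolist(),c)
    m=blue(n,im)[0]; print(quad(m)[1].tolist())
    # shelf front edge: white->dark transitions
    g=im.astype(int)
    w=(g.min(2)>110).astype(np.uint8)
    P=[]
    if n=='top':
        for u in range(140,388,4):
            if 175<u<215: continue
            col=w[:,u]; est=188+(u-131)*(153-188)/263.
            rows=np.where(col[int(est)-12:int(est)+12])[0]
            if len(rows): P.append((u,int(est)-12+rows.max()+.5))
    else:
        for v in range(110,325,4):
            rows=np.where(w[v,205:245])[0]
            if len(rows): P.append((205+rows.max()+.5,v))
    W=np.array([onz(n,p,.016)[:2] for p in P],np.float32)
    l=cv2.fitLine(W,cv2.DIST_HUBER,0,.01,.01).ravel(); print('edge',l,len(P),'yaw',np.arctan(-l[0]/l[1]))
    print('x at y0',l[2]-l[3]*l[0]/l[1], 'res',np.std((W-l[2:])@[l[1],-l[0]]))
for a,b in (((273.5,174.5),(278,206)),):
  print(tri(a,b))
# bystanders base
print('tumbler base side',onz('side',(200,246),.016),'jar',onz('side',(199,137),.016),'comb',onz('top',(360,192),.005), 'tumbler top',onz('top',(190,153),.1),'jar top', onz('top',(325,133),.1))
E
```

```text
top ((489.3617858886719, -66.92134094238281), (107.05247497558594, 88.10444641113281), 86.14329528808594) [[441.79998779296875, -117.4000015258789], [529.7000122070312, -123.30000305175781], [536.9000244140625, -16.5], [449.0, -10.600000381469727]] [277.203 205.578]
[[260, 191], [295, 192], [294, 221], [259, 219]]
edge [ 0.13468322 -0.9908887   0.59748614 -0.05510792] 52 yaw 0.13509375
x at y0 0.5899958 res 0.005910231
side ((491.03253173828125, -64.65467834472656), (116.2295150756836, 89.13446807861328), 86.2162857055664) [[442.70001220703125, -119.69999694824219], [531.7000122070312, -125.5999984741211], [539.2999877929688, -9.600000381469727], [450.3999938964844, -3.700000047683716]] [272.72233607 174.69159836]
[[259, 159], [292, 163], [287, 190], [253, 186]]
edge [ 0.1367652  -0.9906035   0.5979634  -0.05141452] 54 yaw 0.1371952
x at y0 0.59086496 res 0.011006153
(array([ 0.48895349, -0.06930748,  0.00860128]), np.float64(0.0009603871160009169))
tumbler base side [0.62503028 0.19241027 0.016     ] jar [ 0.70181252 -0.2074025   0.016     ] comb [ 0.53019093 -0.31514908  0.005     ] tumbler top [0.62612276 0.18064377 0.1       ] jar top [ 0.68312361 -0.2001388   0.1       ]
```

```bash
python3 - <<'E'
from m import *
for n in('top','side'):
    im=env.read_camera(n).astype(int); mn=im[:,:,0]  # red channel: marble bright, green dark
    P=[]
    if n=='top':
        for u in range(210,385,4):
            e=int(188+(u-131)*(153-188)/263.); c=mn[e-10:e+11,u]; k=np.argmin(np.diff(c)); P.append((u,e-10+k+.5))
    else:
        for v in range(120,320,4):
            c=mn[v,210:245]; k=np.argmin(np.diff(c)); P.append((210+k+.5,v))
    for z in(.016,):
        W=np.array([onz(n,p,z)[:2] for p in P],np.float32)
        for _ in range(4):
            l=cv2.fitLine(W,cv2.DIST_HUBER,0,.01,.01).ravel(); r=(W-l[2:])@[l[1],-l[0]]; W=W[abs(r)<max(.003,1.5*np.median(abs(r)))]
        print(n,'yaw',np.arctan(-l[0]/l[1]),'x at y=-.07',l[2]+(-.07-l[3])*l[0]/l[1],len(W),r.std())
# shelf end corners triangulated (side view near-left end, right end)
print(tri((228,331-0),(131,188)), tri((228,101.5),(394,153)))
bk=env.read_camera('top'); m=(bk.max(2)<45).astype(np.uint8); k,l,s,c=cv2.connectedComponentsWithStats(m)
i=l[244,230]; ys,xs=np.where(l==i); W=np.array([onz('top',(x,y),.014)[:2] for x,y in zip(xs,ys)],np.float32)*1000; print('black',cv2.boxPoints(cv2.minAreaRect(W)).round())
E
```

```text
top yaw 0.13618109 x at y=-.07 0.6004963 44 0.001238876
side yaw 0.13707227 x at y=-.07 0.60350144 50 0.0007204221
(array([0.54498253, 0.36933672, 0.00485887]), np.float64(0.000591199930091719)) (array([ 0.64888562, -0.42153687,  0.01423704]), np.float64(0.002271546223829641))Traceback (most recent call last):
  File "<stdin>", line 19, in <module>
  File "h.py", line 14, in onz
    o,v=ray(name,uv); return o+v*(z-o[2])/v[2]
        ~~~^^^^^^^^^
  File "h.py", line 9, in ray
    c,f,R,t=cal(name); d=(np.array(uv,float)-[c['cx'],c['cy']])/f
            ~~~^^^^^^
  File "h.py", line 6, in cal
    c=env.get_calibration(name); f=192/np.tan(np.radians(c['vertical_fov'])/2)
ValueError: time passes only in moves, steps and waits
```

Emit:
{"fn": "servo_tool", "kwargs": {"increments": [{"grip":0.4,"x":0,"y":-40,"z":0,"roll":-7},{"grip":0.4,"x":0,"y":-40,"z":0,"roll":-7},{"grip":0.4,"x":0,"y":-40,"z":0,"roll":-7},{"grip":0.4,"x":0,"y":-40,"z":0,"roll":-5.5},{"grip":0.4,"x":0,"y":-40,"z":0,"roll":0}]}}

```text
clock: 0.77
tcp_pos: [0.1666, 0.3461, 0.231]
orientation: [-0.0, -0.07, 0.998, -0.0]
wrist_force: [0.5, -0.7, 0.6]
finger_gap: 0.0517
grip_force: 0.0
```

Emit:
{"fn": "servo_tool", "kwargs": {"increments": [{"grip":0.4,"x":-33,"y":-25,"z":0,"roll":0},{"grip":0.4,"x":-33,"y":-25,"z":0,"roll":0},{"grip":0.4,"x":-33,"y":-25,"z":0,"roll":0},{"grip":0.4,"x":-33,"y":-25,"z":0,"roll":0},{"grip":0.4,"x":-33,"y":-25,"z":0,"roll":0}]}}

```text
clock: 1.18
tcp_pos: [0.3495, 0.2448, 0.2318]
orientation: [0.001, -0.067, 0.998, 0.0]
wrist_force: [0.7, 0.6, -0.1]
finger_gap: 0.0514
grip_force: 0.0
```

Emit:
{"fn": "servo_tool", "kwargs": {"increments": [{"grip":0.4,"x":-2,"y":-40,"z":0,"roll":0},{"grip":0.4,"x":-2,"y":-40,"z":0,"roll":0},{"grip":0.4,"x":-2,"y":-40,"z":0,"roll":0},{"grip":0.4,"x":-2,"y":-40,"z":0,"roll":0},{"grip":0.4,"x":-2,"y":-40,"z":0,"roll":0.2}]}}

```text
clock: 1.6
tcp_pos: [0.3847, 0.0475, 0.2315]
orientation: [0.0, -0.066, 0.998, 0.0]
wrist_force: [1.0, 0.7, -0.1]
finger_gap: 0.0513
grip_force: 0.0
```

Emit:
{"fn": "servo_tool", "kwargs": {"increments": [{"grip":0.4,"x":-2,"y":-40,"z":0,"roll":0},{"grip":0.4,"x":-2,"y":-40,"z":0,"roll":0},{"grip":0.4,"x":-2,"y":-30,"z":20,"roll":0},{"grip":0.4,"x":-2,"y":-15,"z":35,"roll":0},{"grip":0.4,"x":0,"y":0,"z":40,"roll":0}]}}

```text
clock: 2.02
tcp_pos: [0.4123, -0.0777, 0.1372]
orientation: [0.003, -0.063, 0.998, -0.002]
wrist_force: [1.3, -0.9, -1.0]
finger_gap: 0.0512
grip_force: 0.0
```

Emit:
{"fn": "servo_tool", "kwargs": {"increments": [{"grip":0.4,"x":0,"y":0,"z":30,"roll":0},{"grip":0.4,"x":0,"y":0,"z":30,"roll":0},{"grip":0.4,"x":0,"y":0,"z":30,"roll":0},{"grip":0.4,"x":0,"y":0,"z":0,"roll":0}]}}

```text
clock: 2.35
tcp_pos: [0.405, -0.0721, 0.0419]
orientation: [-0.004, -0.065, 0.998, 0.002]
wrist_force: [-0.9, 0.5, -0.7]
finger_gap: 0.0511
grip_force: 0.0
```

Emit:
{"fn": "servo_tool", "kwargs": {"increments": [{"grip":0.4,"x":0,"y":0,"z":15,"roll":0},{"grip":0.4,"x":0,"y":0,"z":15,"roll":0},{"grip":0.4,"x":0,"y":0,"z":0,"roll":0},{"grip":0.4,"x":0,"y":0,"z":0,"roll":0},{"grip":0.4,"x":0,"y":0,"z":0,"roll":0}]}}

```text
clock: 2.77
tcp_pos: [0.41, -0.0738, 0.0177]
orientation: [0.001, -0.066, 0.998, -0.0]
wrist_force: [0.1, 1.5, 0.4]
finger_gap: 0.0515
grip_force: 0.0
```

```bash
python3 - <<'E'
from m import *
a=env.read_camera('side'); c=a[100:260,200:400]; cv2.imwrite('pics/s1.png',cv2.resize(c[:,:,::-1],(800,640),interpolation=cv2.INTER_CUBIC)[:600])
s=env.get_state(); print(s['tcp_pos'],s['wrist_force'],s['orientation']); print(proj('side',s['tcp_pos']))
E
```

```text
[ 0.41018435 -0.07386834  0.01775383] [ 0.31341355 -0.22338591 -0.23557003] [ 1.02961810e-03 -6.56384010e-02  9.97842849e-01 -4.35632119e-04]
[305.88266902 172.5184836 ]
```

View pics/s1.png

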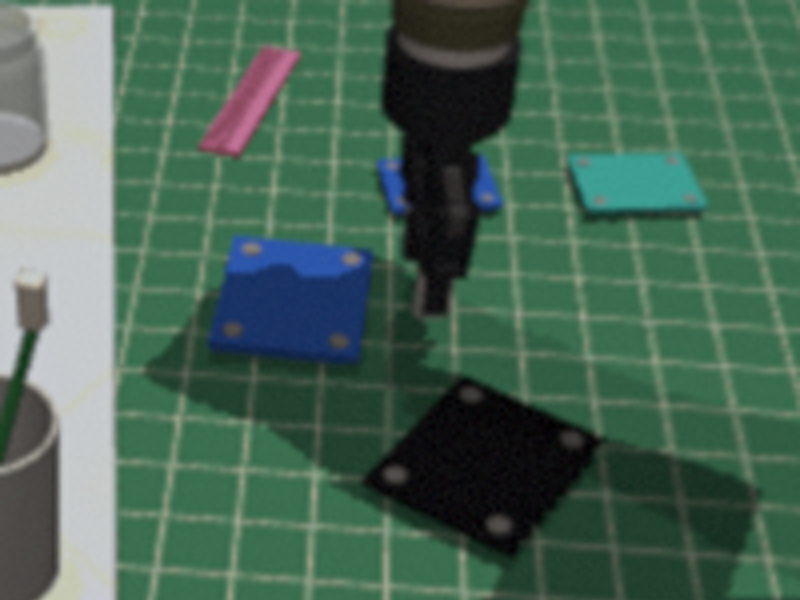

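The crop shows the left fingertip at original pixel (308,178), behind and clear of the dish and of the black decoy. Next I touch down gently to find the tip height.

Emit:
{"fn": "servo_tool", "kwargs": {"increments": [{"grip":0.4,"x":0,"y":0,"z":14,"roll":0},{"grip":0.4,"x":0,"y":0,"z":0,"roll":0},{"grip":0.4,"x":0,"y":0,"z":0,"roll":0},{"grip":0.4,"x":0,"y":0,"z":2,"roll":0},{"grip":0.4,"x":0,"y":0,"z":0,"roll":0}]}}

```text
clock: 3.23
tcp_pos: [0.4094, -0.0736, 0.0008]
orientation: [0.0, -0.066, 0.998, -0.0]
wrist_force: [-0.0, 0.5, -0.8]
finger_gap: 0.0511
grip_force: 0.0
```

Emit:
{"fn": "servo_tool", "kwargs": {"increments": [{"grip":0.4,"x":0,"y":0,"z":2,"roll":0},{"grip":0.4,"x":0,"y":0,"z":0,"roll":0},{"grip":0.4,"x":0,"y":0,"z":0,"roll":0}]}}

```text
clock: 3.48
tcp_pos: [0.409, -0.0735, -0.0017]
orientation: [0.0, -0.066, 0.998, 0.0]
wrist_force: [0.6, 0.3, -0.7]
finger_gap: 0.0513
grip_force: 0.0
```

Emit:
{"fn": "servo_tool", "kwargs": {"increments": [{"grip":0.4,"x":0,"y":0,"z":1,"roll":0},{"grip":0.4,"x":0,"y":0,"z":0,"roll":0},{"grip":0.4,"x":0,"y":0,"z":1,"roll":0},{"grip":0.4,"x":0,"y":0,"z":0,"roll":0},{"grip":0.4,"x":0,"y":0,"z":0,"roll":0}]}}

```text
clock: 3.9
tcp_pos: [0.4091, -0.0735, -0.0032]
orientation: [0.0, -0.066, 0.998, -0.0]
wrist_force: [-0.6, 1.4, 7.7]
finger_gap: 0.0514
grip_force: 3.6
```

Emit:
{"fn": "servo_tool", "kwargs": {"increments": [{"grip":0.4,"x":0,"y":0,"z":1,"roll":0},{"grip":0.4,"x":0,"y":0,"z":0,"roll":0},{"grip":0.4,"x":0,"y":0,"z":0,"roll":0}]}}

```text
clock: 4.15
tcp_pos: [0.4092, -0.0736, -0.0033]
orientation: [0.0, -0.066, 0.998, -0.0]
wrist_force: [-5.5, 1.9, 20.3]
finger_gap: 0.051
grip_force: 10.0
```

Emit:
{"fn": "servo_tool", "kwargs": {"increments": [{"grip":0.4,"x":0,"y":0,"z":-4.5,"roll":0},{"grip":0.4,"x":-8,"y":0,"z":0,"roll":0},{"grip":0.4,"x":-8,"y":0,"z":0,"roll":0},{"grip":0.4,"x":-8,"y":0,"z":0,"roll":0},{"grip":0.4,"x":-8,"y":0,"z":0,"roll":0}]}}

```text
clock: 4.57
tcp_pos: [0.4417, -0.0693, -0.0005]
orientation: [-0.0, -0.066, 0.998, -0.0]
wrist_force: [-1.5, 0.3, 0.9]
finger_gap: 0.0514
grip_force: 0.4
```

Emit:
{"fn": "servo_tool", "kwargs": {"increments": [{"grip":0.4,"x":-8,"y":0,"z":0,"roll":0},{"grip":0.4,"x":-8,"y":0,"z":0,"roll":0},{"grip":0.4,"x":-8,"y":0,"z":0,"roll":0},{"grip":0.4,"x":-6,"y":0,"z":0,"roll":0},{"grip":0.4,"x":-4,"y":0,"z":0,"roll":0}]}}

```text
clock: 4.98
tcp_pos: [0.4755, -0.0647, -0.0004]
orientation: [0.0, -0.066, 0.998, 0.0]
wrist_force: [-0.9, -0.4, -0.3]
finger_gap: 0.0511
grip_force: 0.4
```

```bash
python3 - <<'E'
from m import *
a=env.read_camera('side'); c=a[100:260,180:380]; cv2.imwrite('pics/s2.png',cv2.resize(c[:,:,::-1],(750,600),interpolation=cv2.INTER_CUBIC)[:600])
s=env.get_state(); p=s['tcp_pos'];print(p,s['wrist_force'],s['orientation'])
S0=np.array([.602,-.07]);x=np.array([.9907,.1361]);y=np.array([-.1361,.9907])
r,b,im,cc=dish(.014,'side');print('tcp_s',(p[:2]-S0)@x,(p[:2]-S0)@y,'dish',[((q/1000-S0)@x*1000).round(1).item() for q in b],[((q/1000-S0)@y*1000).round(1).item() for q in b],r[1])
E
```

```text
[ 4.76044469e-01 -6.47657334e-02 -2.26587944e-04] [ 0.62075778  0.75405651 -0.21309055] [ 5.39841350e-04 -6.58022085e-02  9.97832540e-01  2.31628268e-05]
tcp_s -0.12407176044078277 0.022328135676942112 dish [-110.0, -113.0, -24.3, -21.3] [89.6, -25.6, -27.9, 87.3] (88.70510864257812, 115.22144317626953)
```

View pics/s2.png

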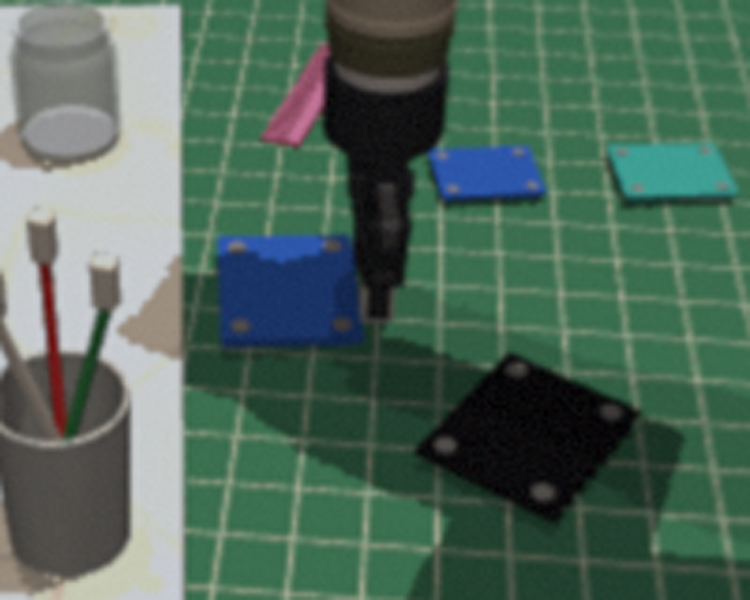

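The crop shows the dish turned square by both fingers, its far edge about 22 mm short of the shelf (crop column 218 against the shelf edge at 182).

Emit:
{"fn": "servo_tool", "kwargs": {"increments": [{"grip":0.4,"x":-6,"y":0,"z":0,"roll":0},{"grip":0.4,"x":-6,"y":0,"z":0,"roll":0},{"grip":0.4,"x":-4,"y":0,"z":0,"roll":0},{"grip":0.4,"x":-2,"y":0,"z":0,"roll":0},{"grip":0.4,"x":0,"y":0,"z":0,"roll":0}]}}

```text
clock: 5.5
tcp_pos: [0.4931, -0.0626, -0.0001]
orientation: [0.0, -0.066, 0.998, -0.0]
wrist_force: [-0.6, 0.7, 0.5]
finger_gap: 0.0513
grip_force: 0.0
```

Emit:
{"fn": "servo_tool", "kwargs": {"increments": [{"grip":0.4,"x":-1,"y":0,"z":0,"roll":0},{"grip":0.4,"x":-1,"y":0,"z":0,"roll":0},{"grip":0.4,"x":0,"y":0,"z":0,"roll":0},{"grip":0.4,"x":0,"y":0,"z":0,"roll":0}]}}

```text
clock: 5.83
tcp_pos: [0.4942, -0.0622, -0.0002]
orientation: [-0.0, -0.066, 0.998, 0.0]
wrist_force: [0.6, 0.7, 0.0]
finger_gap: 0.0512
grip_force: 0.2
```

Emit:
{"fn": "servo_tool", "kwargs": {"increments": [{"grip":0.4,"x":-1,"y":0,"z":0,"roll":0},{"grip":0.4,"x":-1,"y":0,"z":0,"roll":0},{"grip":0.4,"x":-1,"y":0,"z":0,"roll":0},{"grip":0.4,"x":0,"y":0,"z":0,"roll":0}]}}

```text
clock: 6.17
tcp_pos: [0.4976, -0.0619, -0.0002]
orientation: [0.0, -0.066, 0.998, 0.0]
wrist_force: [0.4, -0.0, -1.0]
finger_gap: 0.051
grip_force: 0.0
```

Emit:
{"fn": "servo_tool", "kwargs": {"increments": [{"grip":0.4,"x":-1,"y":0,"z":0,"roll":0},{"grip":0.4,"x":0,"y":0,"z":0,"roll":0},{"grip":0.4,"x":0,"y":0,"z":0,"roll":0}]}}

```text
clock: 6.42
tcp_pos: [0.4984, -0.0617, -0.0002]
orientation: [0.0, -0.066, 0.998, 0.0]
wrist_force: [-0.7, 0.5, 0.6]
finger_gap: 0.0514
grip_force: 0.1
```

Emit:
{"fn": "servo_tool", "kwargs": {"increments": [{"grip":0.4,"x":-1,"y":0,"z":0,"roll":0},{"grip":0.4,"x":-1,"y":0,"z":0,"roll":0},{"grip":0.4,"x":0,"y":0,"z":0,"roll":0}]}}

```text
clock: 6.67
tcp_pos: [0.4993, -0.0615, -0.0004]
orientation: [-0.001, -0.065, 0.998, -0.0]
wrist_force: [-3.9, -1.2, 3.9]
finger_gap: 0.0516
grip_force: 2.2
```

Emit:
{"fn": "servo_tool", "kwargs": {"increments": [{"grip":0.4,"x":-1,"y":0,"z":0,"roll":0},{"grip":0.4,"x":0,"y":0,"z":0,"roll":0},{"grip":0.4,"x":0,"y":0,"z":0,"roll":0}]}}

```text
clock: 6.92
tcp_pos: [0.4993, -0.0615, -0.0005]
orientation: [-0.002, -0.065, 0.998, -0.0]
wrist_force: [-5.8, -2.4, 4.6]
finger_gap: 0.0515
grip_force: 3.5
```

Emit:
{"fn": "servo_tool", "kwargs": {"increments": [{"grip":0.4,"x":-1,"y":0,"z":0,"roll":0},{"grip":0.4,"x":-1,"y":0,"z":0,"roll":0},{"grip":0.4,"x":-1,"y":0,"z":0,"roll":0},{"grip":0.4,"x":0,"y":0,"z":0,"roll":0}]}}

```text
clock: 7.25
tcp_pos: [0.4994, -0.0612, -0.0009]
orientation: [-0.005, -0.065, 0.998, -0.0]
wrist_force: [-12.8, -4.2, 9.5]
finger_gap: 0.051
grip_force: 7.0
```

Emit:
{"fn": "servo_tool", "kwargs": {"increments": [{"grip":0.4,"x":0,"y":0,"z":-1.5,"roll":0},{"grip":0.4,"x":0,"y":0,"z":-1.5,"roll":0},{"grip":0.4,"x":0,"y":0,"z":-1.5,"roll":0}]}}

```text
clock: 7.5
tcp_pos: [0.4994, -0.0612, 0.0027]
orientation: [-0.005, -0.065, 0.998, -0.0]
wrist_force: [-10.1, -4.1, -0.2]
finger_gap: 0.051
grip_force: 5.2
```

Emit:
{"fn": "servo_tool", "kwargs": {"increments": [{"grip":0.4,"x":0,"y":0,"z":-1.5,"roll":0},{"grip":0.4,"x":0,"y":0,"z":-1.5,"roll":0},{"grip":0.4,"x":0,"y":0,"z":-1,"roll":0}]}}

```text
clock: 7.75
tcp_pos: [0.4995, -0.0611, 0.0068]
orientation: [-0.004, -0.065, 0.998, -0.0]
wrist_force: [-9.6, -4.9, -0.8]
finger_gap: 0.0511
grip_force: 5.1
```

```bash
python3 - <<'E'
from m import *
a=env.read_camera('side'); c=a[100:220,180:340]; cv2.imwrite('pics/s3.png',cv2.resize(c[:,:,::-1],(800,600),interpolation=cv2.INTER_CUBIC))
s=env.get_state(); p=s['tcp_pos'];print(p,s['wrist_force'],s['orientation'])
E
```

```text
[ 0.49955209 -0.06117764  0.0068912 ] [-10.29198777  -4.60434443  -0.25733596] [-4.42229052e-03 -6.51408525e-02  9.97866258e-01 -2.10818327e-04]
```

View pics/s3.png

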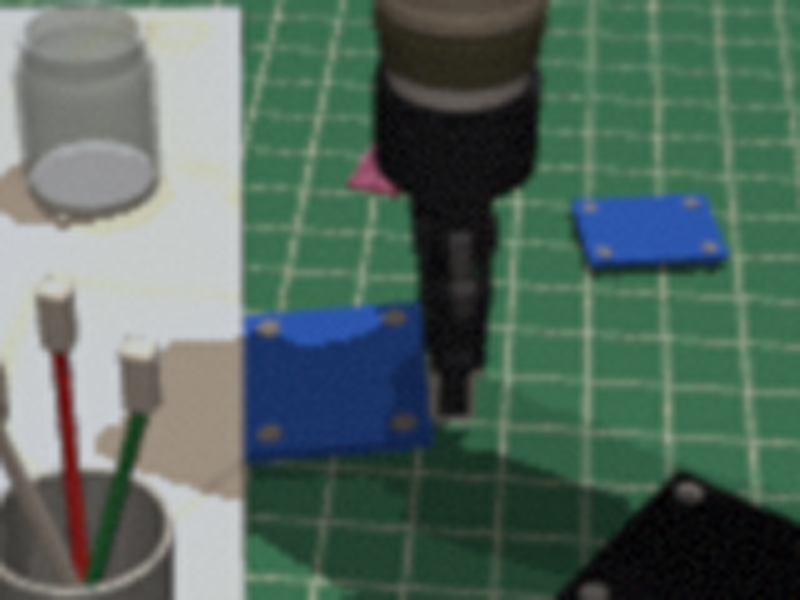

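The crop shows the dish against the shelf (edge at crop column 245), with its near edge lifting along with the fingertip. No slip so far, so I follow the arc.

Emit:
{"fn": "servo_tool", "kwargs": {"increments": [{"grip":0.4,"x":0,"y":0,"z":-3,"roll":0},{"grip":0.4,"x":-0.3,"y":0,"z":-3,"roll":0},{"grip":0.4,"x":-0.4,"y":0,"z":-3,"roll":0},{"grip":0.4,"x":-0.5,"y":0,"z":-3,"roll":0}]}}

```text
clock: 8.13
tcp_pos: [0.501, -0.061, 0.0189]
orientation: [-0.004, -0.065, 0.998, -0.0]
wrist_force: [-9.3, -3.6, 1.4]
finger_gap: 0.0511
grip_force: 5.1
```

Emit:
{"fn": "servo_tool", "kwargs": {"increments": [{"grip":0.4,"x":-0.6,"y":0,"z":-3,"roll":0},{"grip":0.4,"x":-0.8,"y":0,"z":-3,"roll":0},{"grip":0.4,"x":-1,"y":0,"z":-3,"roll":0}]}}

```text
clock: 8.38
tcp_pos: [0.5031, -0.0607, 0.028]
orientation: [-0.004, -0.065, 0.998, -0.0]
wrist_force: [-10.8, -3.8, 2.5]
finger_gap: 0.051
grip_force: 5.7
```

Emit:
{"fn": "servo_tool", "kwargs": {"increments": [{"grip":0.4,"x":-1.2,"y":0,"z":-3.8,"roll":0},{"grip":0.4,"x":-1.4,"y":0,"z":-3.8,"roll":0},{"grip":0.4,"x":-1.6,"y":0,"z":-3.8,"roll":0},{"grip":0.4,"x":-1.7,"y":0,"z":-3.8,"roll":0}]}}

```text
clock: 8.72
tcp_pos: [0.5092, -0.0599, 0.0435]
orientation: [-0.004, -0.065, 0.998, -0.0]
wrist_force: [-10.5, -3.3, 5.0]
finger_gap: 0.0511
grip_force: 5.7
```

Emit:
{"fn": "servo_tool", "kwargs": {"increments": [{"grip":0.4,"x":-2,"y":0,"z":-3.3,"roll":0},{"grip":0.4,"x":-2,"y":0,"z":-3.3,"roll":0},{"grip":0.4,"x":-2.3,"y":0,"z":-3.2,"roll":0}]}}

```text
clock: 8.97
tcp_pos: [0.517, -0.0587, 0.0539]
orientation: [-0.003, -0.065, 0.998, 0.0]
wrist_force: [-7.6, -1.4, 5.2]
finger_gap: 0.0511
grip_force: 4.0
```

```bash
python3 - <<'E'
from m import *
a=env.read_camera('side'); c=a[70:220,180:380]; cv2.imwrite('pics/s4.png',cv2.resize(c[:,:,::-1],(800,600),interpolation=cv2.INTER_CUBIC))
s=env.get_state(); p=s['tcp_pos'];print(p,s['wrist_force'],s['orientation'])
E
```

```text
[ 0.5179133  -0.05868912  0.05464346] [-9.57796906  0.16778428  8.14899383] [-1.94131200e-03 -6.54863786e-02  9.97851553e-01  2.10268124e-04]
```

View pics/s4.png

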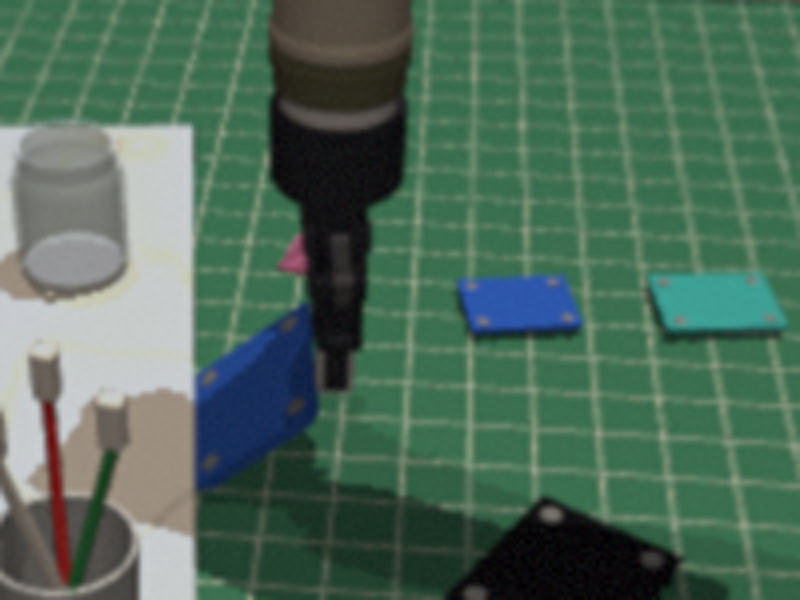

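The crop shows the dish tilted about 38 to 40 degrees in the corner, square to the shelf, with both fingers under the near edge. The contact is good.

Emit:
{"fn": "servo_tool", "kwargs": {"increments": [{"grip":0.4,"x":-3.3,"y":0,"z":-4.4,"roll":0},{"grip":0.4,"x":-3.7,"y":0,"z":-4.1,"roll":0},{"grip":0.4,"x":-4.2,"y":0,"z":-3.7,"roll":0}]}}

```text
clock: 9.27
tcp_pos: [0.5312, -0.0572, 0.0668]
orientation: [0.0, -0.066, 0.998, 0.0]
wrist_force: [-0.8, -0.2, 0.3]
finger_gap: 0.0515
grip_force: 0.4
```

Emit:
{"fn": "servo_tool", "kwargs": {"increments": [{"grip":0.4,"x":-4.6,"y":0,"z":-3.3,"roll":0},{"grip":0.4,"x":-4.8,"y":0,"z":-3,"roll":0}]}}

```text
clock: 9.43
tcp_pos: [0.5416, -0.0561, 0.0733]
orientation: [0.001, -0.066, 0.998, -0.0]
wrist_force: [0.1, -0.1, 0.1]
finger_gap: 0.0511
grip_force: 0.1
```

```bash
python3 - <<'E'
from m import *
a=env.read_camera('side'); c=a[70:220,180:380]; cv2.imwrite('pics/s5.png',cv2.resize(c[:,:,::-1],(800,600),interpolation=cv2.INTER_CUBIC))
s=env.get_state(); p=s['tcp_pos'];print(p,s['wrist_force'],s['orientation'])
E
```

```text
[ 0.54301484 -0.0563045   0.07391481] [ 1.64990642 -0.29489673  0.70589834] [ 1.81998567e-03 -6.56746591e-02  9.97839390e-01 -2.81041110e-04]
```

View pics/s5.png

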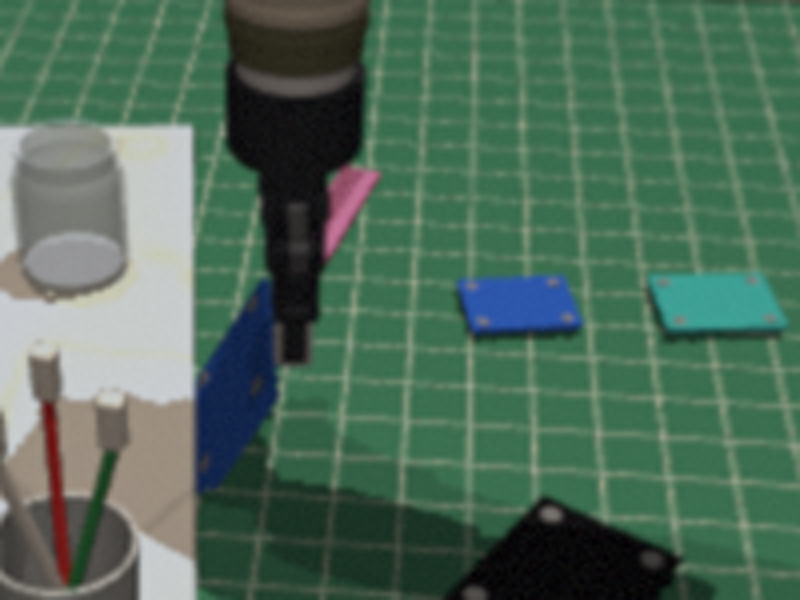

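The crop shows the dish at about 60 degrees, its far edge in the corner and the fingertips still pushing in the notch. I continue with a light push.

Emit:
{"fn": "servo_tool", "kwargs": {"increments": [{"grip":0.4,"x":-5,"y":0,"z":-2.5,"roll":0},{"grip":0.4,"x":-5,"y":0,"z":-2,"roll":0},{"grip":0.4,"x":-5,"y":0,"z":-1.5,"roll":0},{"grip":0.4,"x":-5,"y":0,"z":-1,"roll":0},{"grip":0.4,"x":-5,"y":0,"z":0,"roll":0}]}}

```text
clock: 9.9
tcp_pos: [0.5659, -0.0529, 0.08]
orientation: [0.0, -0.066, 0.998, -0.0]
wrist_force: [0.0, -1.1, 0.3]
finger_gap: 0.0511
grip_force: 0.0
```

Emit:
{"fn": "servo_tool", "kwargs": {"increments": [{"grip":0.4,"x":-5,"y":0,"z":0,"roll":0},{"grip":0.4,"x":-5,"y":0,"z":0,"roll":0}]}}

```text
clock: 10.07
tcp_pos: [0.5755, -0.0515, 0.0796]
orientation: [-0.0, -0.066, 0.998, 0.0]
wrist_force: [-1.1, -1.5, -0.7]
finger_gap: 0.0512
grip_force: 0.0
```

```bash
python3 - <<'E'
from m import *
a=env.read_camera('side'); c=a[70:220,180:380]; cv2.imwrite('pics/s6.png',cv2.resize(c[:,:,::-1],(800,600),interpolation=cv2.INTER_CUBIC))
s=env.get_state(); p=s['tcp_pos'];print(p,s['wrist_force'],s['orientation'])
E
```

```text
[ 0.57654831 -0.05152709  0.07972213] [1.44567872 0.58474215 0.07047803] [ 5.67716273e-04 -6.56382237e-02  9.97843325e-01 -8.21566468e-06]
```

View pics/s6.png

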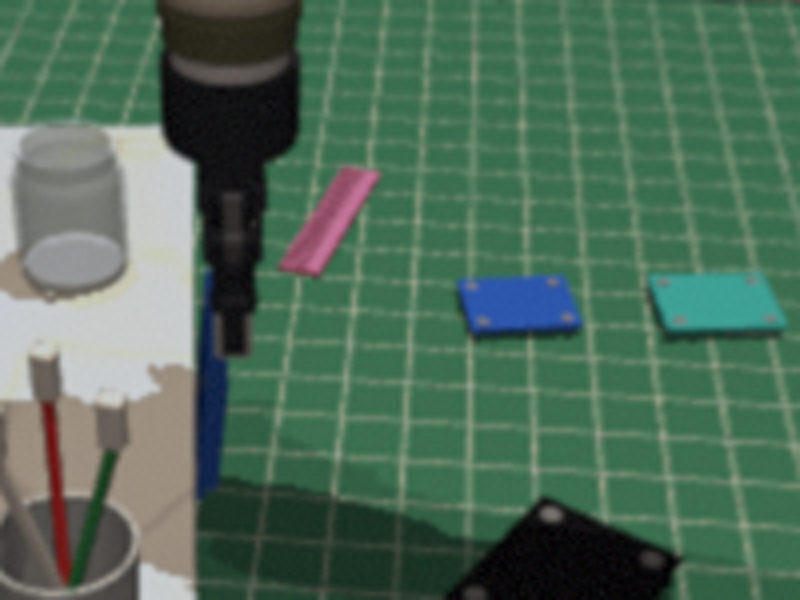

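The crop shows the dish standing almost upright at the shelf front (crop columns 197 to 230). I push on past vertical.

Emit:
{"fn": "servo_tool", "kwargs": {"increments": [{"grip":0.4,"x":-5,"y":0,"z":0,"roll":0},{"grip":0.4,"x":-5,"y":0,"z":0,"roll":0},{"grip":0.4,"x":-5,"y":0,"z":0,"roll":0},{"grip":0.4,"x":-5,"y":0,"z":0,"roll":0},{"grip":0.4,"x":-5,"y":0,"z":0,"roll":0}]}}

```text
clock: 10.53
tcp_pos: [0.6004, -0.0483, 0.0798]
orientation: [0.0, -0.066, 0.998, 0.0]
wrist_force: [0.2, 0.1, 0.0]
finger_gap: 0.0515
grip_force: 0.0
```

Emit:
{"fn": "servo_tool", "kwargs": {"increments": [{"grip":0.4,"x":-5,"y":0,"z":0,"roll":0},{"grip":0.4,"x":-5,"y":0,"z":0,"roll":0},{"grip":0.4,"x":-5,"y":0,"z":0,"roll":0},{"grip":0.4,"x":0,"y":0,"z":0,"roll":0}]}}

```text
clock: 10.87
tcp_pos: [0.6159, -0.0463, 0.0798]
orientation: [0.0, -0.066, 0.998, -0.0]
wrist_force: [-0.1, 0.0, -0.2]
finger_gap: 0.0511
grip_force: 0.0
```

```bash
python3 - <<'E'
from m import *
a=env.read_camera('side'); c=a[70:220,130:330]; cv2.imwrite('pics/s7.png',cv2.resize(c[:,:,::-1],(800,600),interpolation=cv2.INTER_CUBIC))
s=env.get_state(); p=s['tcp_pos'];print(p,s['wrist_force'],s['orientation'])
E
```

```text
[ 0.61519659 -0.04632105  0.07971362] [ 1.18017511 -0.89028323  1.09528528] [ 1.25883172e-04 -6.56813538e-02  9.97840641e-01  2.92897815e-06]
```

View pics/s7.png

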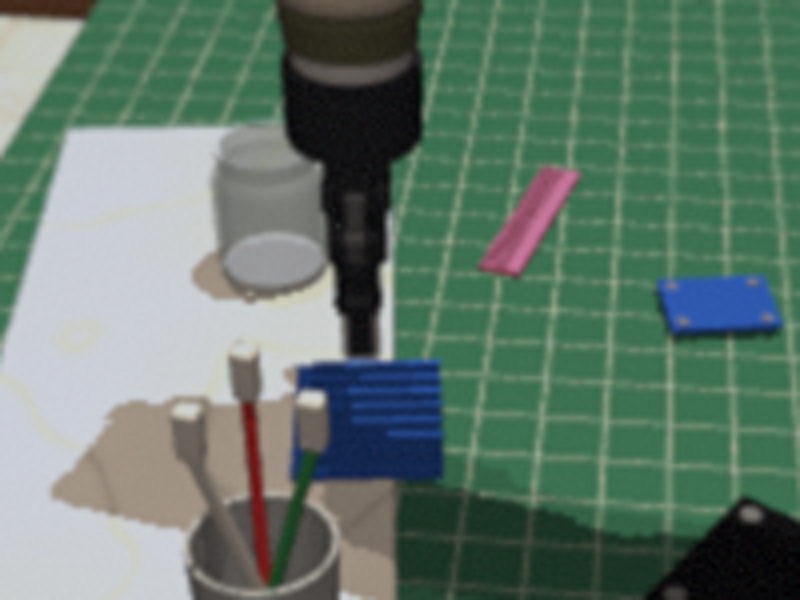

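The crop shows the dish flipped with ridges up on the shelf (crop columns 295 to 441, shelf edge at 395), overhanging the front by about 28 mm. The bystanders look untouched. I retreat upward and measure.

Emit:
{"fn": "servo_tool", "kwargs": {"increments": [{"grip":0.4,"x":0,"y":0,"z":-20,"roll":0},{"grip":0.4,"x":10,"y":0,"z":-30,"roll":0},{"grip":0.4,"x":30,"y":0,"z":-20,"roll":0},{"grip":0.4,"x":35,"y":0,"z":0,"roll":0},{"grip":0.4,"x":35,"y":0,"z":0,"roll":0}]}}

```text
clock: 11.33
tcp_pos: [0.5057, -0.0611, 0.1512]
orientation: [0.002, -0.066, 0.998, -0.001]
wrist_force: [0.9, 0.7, -1.0]
finger_gap: 0.0512
grip_force: 0.0
```

Emit:
{"fn": "servo_tool", "kwargs": {"increments": [{"grip":0.4,"x":35,"y":0,"z":0,"roll":0},{"grip":0.4,"x":35,"y":0,"z":0,"roll":0},{"grip":0.4,"x":0,"y":0,"z":0,"roll":0},{"grip":0.4,"x":0,"y":0,"z":0,"roll":0},{"grip":0.4,"x":0,"y":0,"z":0,"roll":0}]}}

```text
clock: 11.75
tcp_pos: [0.4369, -0.0703, 0.1504]
orientation: [0.001, -0.065, 0.998, -0.0]
wrist_force: [-0.2, 0.0, 0.2]
finger_gap: 0.0515
grip_force: 0.0
```

```bash
python3 - <<'E'
from m import *
S0=np.array([.602,-.07]);x=np.array([.9907,.1361]);y=np.array([-.1361,.9907])
for n in('top','side'):
    r,b,im,c=dish(.026,n); q=b/1000-S0; print(n,r,'xs',(q@x*1000).round(1),'ys',(q@y*1000).round(1),c)
    cv2.imwrite(f'pics/f_{n}.png',im[:,:,::-1])
a=cv2.imread('pics/f_top.png');b=cv2.imread('pics/f_side.png')
cv2.imwrite('pics/f.png',np.vstack([cv2.resize(a[100:220,130:390],(650,300)),cv2.resize(b[100:250,130:390],(650,300))]))
for n in('top','side'):
    d=cv2.absdiff(cv2.GaussianBlur(cv2.imread(f'pics/{n[0]}0.png'),(3,3),0),cv2.GaussianBlur(cv2.imread(f'pics/f_{n}.png'),(3,3),0)).max(2)
    R={'top':[('tum',130,175,170,210),('jar',110,152,305,345),('comb',178,205,332,390)],'side':[('tum',155,255,170,220),('jar',98,145,180,215),('comb',108,140,248,278)]}[n]
    for k,r0,r1,c0,c1 in R: print(n,k,(d[r0:r1,c0:c1]>45).mean())
print(env.get_state()['tcp_pos'],env.get_state()['clock'])
E
```

```text
top ((611.1925048828125, -36.80282974243164), (88.77051544189453, 95.44734954833984), 6.363322734832764) xs [-29.5 -32.   56.8  59.2] ys [ 80.5 -14.9 -17.2  78.2] [262.40902022 162.98755832]
side ((612.6082763671875, -35.05241775512695), (84.74423217773438, 115.88981628417969), 8.555429458618164) xs [-27.8 -26.4  58.4  56.9] ys [ 90.6 -25.3 -24.2  91.7] [224.63352601 174.41387283]
top tum 0.0
top jar 0.0
top comb 0.008301404853128991
side tum 0.0786
side jar 0.0
side comb 0.0
[ 0.43759867 -0.07020215  0.15018448] 11.85
```

View pics/f.png

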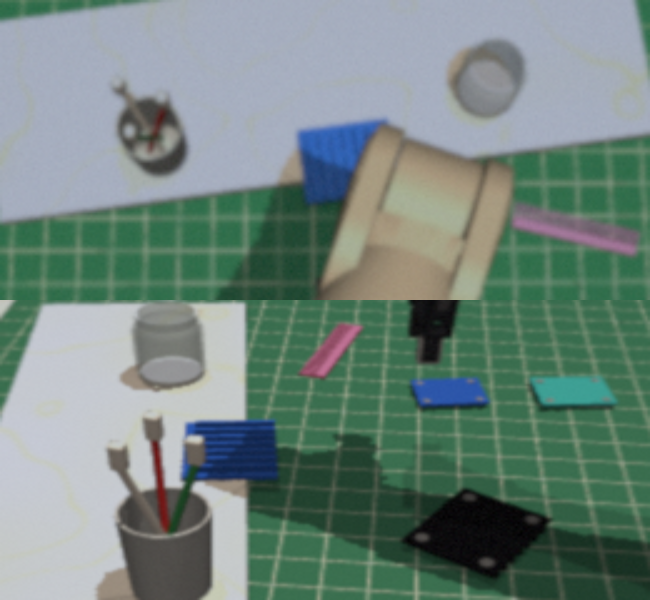

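The last views show the dish flat with ridges up, its centre about 14 mm behind the shelf's front edge. The tumbler, jar and comb are unmoved, and the arm is clear.

```bash
python3 -c "
from workcell import env
print(env.hand_in())"
```

```text
the job is handed in; nothing more can be done
None
```

The job is handed in: the blue soap dish was pushed square to the shelf, tipped up and flipped, and lies flat on the shelf, ridges up, its centre about 14 mm in from the front edge; tumbler, jar and comb did not visibly move, and the hand-in gave no verdict.

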